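# Set the rinsed solution bottle to drain on the drying peg

### The arm

A 6-joint arm with a two-finger parallel gripper is mounted at the origin on the work surface. World frame = base frame: x ahead of the robot, y to its left, z up, the work surface at z = 0. Lengths are in m, angles in rad, forces in N, time in s.
With the tool pointing down it reaches from about 0.325 to 0.775 m from the base axis. Payload 5.5 kg.
Tool frame: the origin (TCP) lies on the centre line of the jaws, within the pads' length; the fingertips stand 17 mm ahead of it and the grasp point (between the pads) lies 2 mm behind it; z points along the fingers, y is the line along which they close (so a half turn about z gives the same grasp; the last joint's range is limited). The gripper opens to 85 mm and grips with 20 to 120 N. Pads are 22 mm wide; open, the fingers measure 114 mm over their backs; the gripper's body (76 mm by 85 mm) begins 54 mm behind the grasp point. The pads swing forward as they close: fully open they stand 13 mm farther back than shut.
Start: joints at [1.285, 0.091, 1.231, -0, 1.82, -0.057], TCP at [0.136, 0.584, 0.248] pointing down, gripper open.
Joint ranges: [-2.87, 2.87], [-0.86, 2.18], [0.17, 2.46], [-1.51, 4.65], [0.06, 2.69], [-2.65, 2.65]. Speed limits (rad/s): [2.57, 2.57, 3.01, 3.14, 3.14, 3.14].

### API

Orientations are given as a unit quaternion [x, y, z, w].
In Python, from bench import monitor, imaging, job, spotter gives the robot as it stands.
- The arm moves only by the tool drive_tool, never from a script. Its argument "targets" is a list of rows, each a list of 7 numbers: the turn, a rotation vector about the tool's x, y, z in rad, then the shift along the tool's x, y, z in m, then the gripper's target within -1 to 1 (fully open at 1, half-way at 0, shut at -1). A call has 1 to 12 rows; each row shifts and turns the commanded pose from where the row before left it, along the tool's axes as they then stand; what a row does not reach is not made up. A row lasts 1/8 s, in which the tool goes at most 62.5 mm and 10.7 degrees, less where a joint would pass 70% of its speed; a pose out of reach is approached as far as the arm can. A call with a gripper value outside its range is refused whole. The fingers move at their own pace and stop on an object; "newtons" is the grip in N (left out, the last holds). Time passes only in rows, so rows that do not move let the fingers close. It gives the time, the measured TCP pose, the force, the opening and the grip force at its end, in the units of the state.
- monitor.read_state(): the state, without advancing time (a new reading comes with each control period).
- imaging.read_camera(name): name is "side" or "top" or "wrist"; returns a dict with "pixels" (480x640x3 uint8, blue, green, red), "depth" (480x640 float32, m along the optical axis (not along the pixel's ray), 0 where there is no reading), "mtx" (3x3 intrinsics, pixels), "k1" (the pictures are not rectified: a ray, as slopes to the right and down, at radius r is drawn at 1 + k1 r^2 times it, then the intrinsics apply), "camera_from_world" (4x4, takes a point from world to camera coordinates). Camera axes: x right, y down, z forward; pixel columns grow to the right and rows downward; lengths in m; the calibration is good to about 2 mm. A picture is of the moment at which its call begins.
- job.close_job(): hands the job in; it is judged then, once.
Trained networks look in the newest picture that a camera, given by its name, has taken for a name from the list of things; names that differ only in an ending like _2 or _b are one class to them, and where a whole thing is asked for, a point or a joint stands for the part that bears it (a point fixed in the world has none). Each returns a list of dicts, best first, with "p" (0 to 1); they miss things now and then, are a little off and sometimes report something else, mostly with a low value. They report only what shows in the picture. A call takes as long as a camera call. They do not tell look-alikes from the thing itself.
- spotter.masks_of(label, camera): "pixels" (480x640 bool, what is visible of it) and "rect" ([left, top, right, bottom] in pixels, round what is visible of it).
- spotter.place_of(label, camera): "uv" ([column, row] in pixels: a listed point, or the origin of a listed thing).
The state is a dict: "time": time; "joints": joint angles; "qd": joint speeds; "joint_efforts": joint torques, N m; "position": TCP position; "ee_rot": TCP orientation; "wrist_force": force on the tool from outside, world axes, zero at the start; "moment": the same for the moment, N m; "gripper_width": finger opening in m; "gripper_force": force on a finger pad.
Only numpy, scipy, OpenCV 4.12 (cv2) and the standard library are available. Lean on these libraries where they do the work, as an engineer would, in place of code of your own. Each camera call takes 0.05 s, during which the arm holds its last target. There are 200 camera calls.

### The job

The rinsed brown bottle lies in its fitted wooden tray, where only its neck can be reached: take it out, lay it down on its side on the blue mat and let go, to change your grip. Then turn it neck-down onto the leaning yellow drying peg and slide it fully home, until the mouth rests on the floor of the blue drip cup, and leave it there. Do not drop the bottle, and leave the other things on the table where they are.

Things in the scene. Friction and masses are not known exactly. Their poses are not given: they have to be found in the camera images.
- bottle_centre (a point): Centre of the loose brown hollow bottle, 100 g, 142 mm long, on its axis half-way along. x runs from mouth to base (neck points to -x), y and z square to the flat sides. Square body 54 x 54 mm at x -19 to +71 mm, then a shoulder to x -33 mm, then a round neck to the mouth at x -71 mm. Starts lying level in the tray; lying on a flat side its axis is 27 mm above the support.
- bottle_neck (a point): On the bottle's axis in the middle of the neck, 55 mm from the centre, 16 mm from the mouth; same axes. Neck 32 mm in outside diameter, 38 mm long, bore 24 mm in diameter.
- bottle_mouth (a point): Centre of the bottle's mouth (the rim plane), 71 mm from the centre; same axes.
- tray: Fixed wooden tray, origin on the table under the bottle's starting centre; x as the bottle's (mouth to base), z up. Floor 8 mm thick; walls 54 mm high, 2 mm clear of the bottle's body, from x -20 to +85 mm, y -39 to +91 mm. The -x end is open: the neck sticks out over the bare table, its axis 35 mm up. The compartment at +y holds two film cans, tops 58 mm up.
- mat: Fixed blue felt mat, 220 x 170 mm, 3 mm thick, origin under its centre on the table, x along its longer side, z up.
- drying_peg: Yellow peg in a blue drip cup. Origin: centre of the cup's floor, 75 mm above the table. z along the peg to its tip, leaning 40 degrees from upright towards world +x to within 20 degrees of yaw; y level. Peg 18 mm thick to 52 mm, tapering to 8 mm at its tip at 72 mm. Bottle home: mouth at the origin, its x along this z; let go, it sags up to 10 degrees and stays on the peg.
- film_can_a: Loose black film can with grey lid, 33 mm in diameter, 50 mm high, standing in the tray's side compartment; origin under its foot.
- film_can_b: As film_can_a, its neighbour in the same compartment.
- loupe: Loose black loupe, 48 mm in diameter, 52 mm high, standing on the table beyond the mat; origin under its foot.
- memory_stick: Loose red memory stick, 59 x 18 x 9 mm, lying on the table beyond the mat; origin under it.
- brush: Loose dusting brush, 160 mm long, lying on the table beyond the mat; origin under it.
- stand: Fixed white base that carries the peg and cup, 150 x 120 mm, 18 mm high; origin on the table, x towards the peg's lean, the base spanning x -65 to +85 mm. Drip cup: outside diameter 62 mm, inside 52 mm, its rim 18 mm above its floor.
Mind the look-alikes: they are no part of the job. What is meant by the part that bears bottle_centre is not turquoise, and is the larger of those in its own colour.

How it is judged:
On the way:
1. the bottle lies on its side on the mat, let go and at rest (x of bottle_centre in the frame of mat between -0.1 and 0.1 m and y of bottle_centre in the frame of mat between -0.08 and 0.08 m and height (world z) of bottle_centre below 0.036 m and angle between bottle_centre's own x axis and vertical between 1.4 and 1.74 rad and contact force between the fingers and bottle below 0.1 N and linear speed of bottle below 0.03 m/s), for 0.2 s.
At the end, for the whole second after the job is handed in: The bottle is upside down on the peg: the centre of its mouth within 8 mm of the cup's floor along the peg and within 10 mm of the peg's axis to either side, its axis within 0.3 rad of the peg's, base up, at rest and let go (z of bottle_mouth in the frame of drying_peg between -0.006 and 0.008 m and x of bottle_mouth in the frame of drying_peg between -0.01 and 0.01 m and y of bottle_mouth in the frame of drying_peg between -0.01 and 0.01 m and angle between the x axis of bottle_centre and the z axis of drying_peg, either way round below 0.3 rad and angle between bottle_centre's own x axis and vertical below 1.15 rad and linear speed of bottle below 0.03 m/s); the robot touches nothing.
It fails at once if the bottle is dropped (moves faster than 0.8 m/s while not held) (linear speed of bottle above 0.8 m/s and contact force between the fingers and bottle below 0.05 N).
It fails at once if another loose thing is moved more than 40 mm (distance of any of film_can_a, film_can_b, loupe, memory_stick, brush from where it was at the start of the episode above 0.04 m).
It also fails if it takes over 53 s, if anything falls off the work surface, if the arm or the gripper's body presses on something with over 40 N, if the wrist force passes 120 N, or if a joint passes its speed limit or range.

## Working session

There is one attempt and no reset: what is moved stays moved. The work goes in short steps, Python scripts to look and compute and a tool call to move; the robot and the scene stay as the last step left them, time stands still between calls to the robot, and variables do not carry over. Pictures are saved under pics/ and viewed, at most 10 in all, crops included, and the job is handed in when it is done.

Besides the shell and the picture viewer there is one more tool, called by a JSON object that holds its "name" and its "arguments", one argument or row to a line. drive_tool: Moves the arm, as the interface text tells. Its arguments: {"type":"object","properties":{"targets":{"type":"array","items":{"type":"array","items":{"type":"number"}}},"newtons":{"type":"number"}},"required":["targets"]}

```bash
ls; mkdir -p pics
cat > h.py <<'E'
import numpy as np, cv2
from scipy.spatial.transform import Rotation as R
from bench import monitor, imaging, job, spotter
def rays(c,uv):
    K=c["mtx"]; uv=np.atleast_2d(np.array(uv,float))
    d=np.array([c["k1"],0,0,0,0],float)
    return cv2.undistortPoints(uv.reshape(-1,1,2),np.array(K,float),d,None,None,None).reshape(-1,2)
def world(c,uv,z=None):
    "pixels -> world by depth, or at height z"
    uv=np.atleast_2d(np.array(uv,float)); s=rays(c,uv); T=np.linalg.inv(c["camera_from_world"])
    r=np.c_[s,np.ones(len(s))]
    if z is None:
        i=np.round(uv).astype(int); dep=c["depth"][i[:,1].clip(0,479),i[:,0].clip(0,639)]
        p=r*dep[:,None]
        w=p@T[:3,:3].T+T[:3,3]; w[dep==0]=np.nan; return w
    d=r@T[:3,:3].T; o=T[:3,3]
    return o+d*((z-o[2])/d[:,2])[:,None]
def cloud(c,mask):
    v,u=np.nonzero(mask&(c["depth"]>0)); return world(c,np.c_[u,v])
def proj(c,P):
    P=np.atleast_2d(P); q=P@c["camera_from_world"][:3,:3].T+c["camera_from_world"][:3,3]
    s=q[:,:2]/q[:,2:]; s=s*(1+c["k1"]*(s**2).sum(1))[:,None]
    return s@np.array(c["mtx"])[:2,:2].T+np.array(c["mtx"])[:2,2]
E
python3 - <<'E'
from h import *
t=imaging.read_camera("top"); cv2.imwrite("pics/top.png",t["pixels"])
s=imaging.read_camera("side"); cv2.imwrite("pics/side.png",s["pixels"])
for cam,c in (("top",t),("side",s)):
    print(cam, np.linalg.inv(c["camera_from_world"])[:3,3].round(3), c["k1"])
    for n in ["bottle_centre","bottle_neck","bottle_mouth","tray","mat","drying_peg","stand","loupe","memory_stick","brush","film_can_a"]:
        for o in spotter.place_of(n,cam)[:3]:
            print(n, round(o["p"],2), np.round(o["uv"]), world(c,o["uv"])[0].round(3))
print({k:np.round(v,3) for k,v in monitor.read_state().items()})
E
```

```text
pics
top [ 0.342 -0.028  1.048] -0.11553826424103543
bottle_centre 0.82 [462. 262.] [ 0.531 -0.276  0.068]
bottle_centre 0.72 [420. 354.] [ 0.356 -0.207  0.06 ]
bottle_centre 0.67 [501. 344.] [ 0.385 -0.363  0.041]
bottle_neck 0.81 [402. 329.] [ 0.398 -0.174  0.044]
bottle_neck 0.74 [469. 292.] [ 0.479 -0.295  0.049]
bottle_neck 0.64 [523. 346.] [ 0.386 -0.409  0.034]
bottle_mouth 0.94 [469. 294.] [ 0.473 -0.295  0.051]
bottle_mouth 0.57 [395. 322.] [ 0.414 -0.165 -0.001]
mat 0.97 [310. 257.] [nan nan nan]
drying_peg 0.68 [154. 239.] [0.517 0.301 0.092]
stand 0.6 [169. 249.] [0.503 0.272 0.082]
loupe 0.94 [277. 166.] [0.691 0.092 0.056]
loupe 0.25 [470. 299.] [ 0.467 -0.304  0.025]
memory_stick 0.63 [329. 171.] [ 0.705 -0.01   0.009]
brush 0.62 [409. 168.] [ 0.723 -0.171  0.02 ]
brush 0.51 [173. 248.] [0.508 0.268 0.072]
film_can_a 0.65 [421. 249.] [ 0.555 -0.202  0.039]
film_can_a 0.58 [429. 265.] [ 0.521 -0.213  0.063]
side [ 0.086 -0.654  0.583] -0.004060987392287313
bottle_centre 0.96 [375. 416.] [ 0.385 -0.384  0.039]
bottle_centre 0.68 [395. 338.] [ 0.512 -0.3    0.052]
bottle_
[... 600 characters left out ...]
61. 249.] [ 0.703 -0.005  0.008]
brush 0.85 [426. 283.] [ 0.729 -0.187 -0.001]
film_can_a 0.8 [378. 315.] [ 0.554 -0.217  0.022]
film_can_a 0.63 [369. 330.] [ 0.503 -0.245  0.034]
{'time': np.float64(1.2), 'joints': array([ 1.285,  0.091,  1.231, -0.   ,  1.82 , -0.057]), 'qd': array([-0.001, -0.002, -0.   ,  0.001,  0.001, -0.   ]), 'joint_efforts': array([ 1.0000e-03, -4.5849e+01, -4.1808e+01,  0.0000e+00,  1.0000e-03,
        0.0000e+00]), 'position': array([0.136, 0.584, 0.248]), 'ee_rot': array([ 0.114,  0.993, -0.   ,  0.   ]), 'wrist_force': array([ 0.882, -0.351,  0.527]), 'moment': array([ 0.003, -0.033, -0.033]), 'gripper_force': np.float64(0.0), 'gripper_width': np.float64(0.085)}
```

View images.

View pics/top.png

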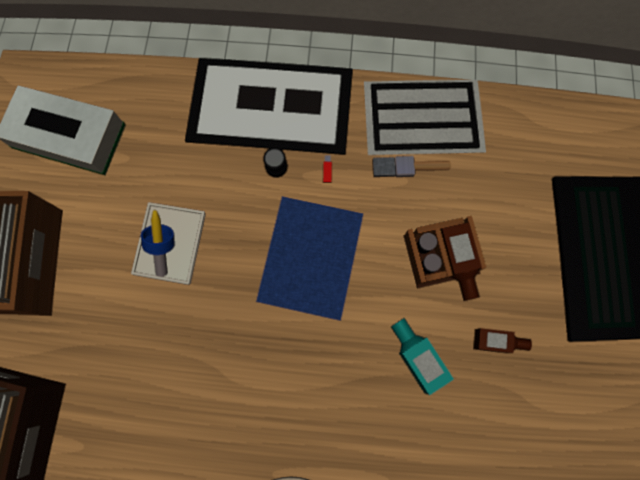

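Run:
```python
import cv2,numpy as np
a=cv2.imread("pics/top.png")[210:400,370:570];b=cv2.imread("pics/side.png")[260:480,240:500]
a=cv2.resize(a,None,fx=2,fy=2);b=cv2.resize(b,None,fx=1.54,fy=1.54)
h=max(a.shape[0],b.shape[0]);f=lambda i:cv2.copyMakeBorder(i,0,h-i.shape[0],0,0,0)
cv2.imwrite("pics/crop.png",np.hstack([f(a),f(b)])[:600,:800])
```

```text
(no output)
```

View pics/crop.png

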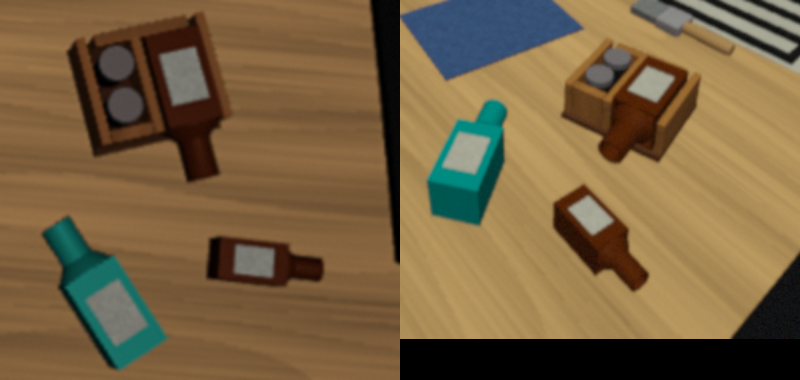

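Candidates: the large brown bottle in the tray at (462,262) top; turquoise at (420,354), which is the wrong colour; small brown at (501,344), which is smaller. I choose the one in the tray, neck at (469,290), and the crop confirms it: larger, brown, with film cans beside it. The peg and cup are at (157,238), the mat at (310,257).

```bash
cat > m.py <<'E'
from h import *
def rect(P,z0,z1):
    q=P[(P[:,2]>z0)&(P[:,2]<z1)]
    r=cv2.minAreaRect((q[:,:2]*1000).astype(np.float32)); return np.round(r[0],1),np.round(r[1],1),round(r[2],2),q[:,2].mean().round(4),len(q)
for cam in ("top","side"):
    c=imaging.read_camera(cam); hsv=cv2.cvtColor(c["pixels"],cv2.COLOR_BGR2HSV)
    print(cam)
    ms=[o for o in spotter.masks_of("bottle_centre",cam)]
    for o in ms:
        m=o["pixels"]; P=cloud(c,m); print("btl",round(o["p"],2),o["rect"],P.mean(0).round(3),rect(P,.056,.068) if (P[:,2]>.056).sum()>50 else "")
    for n,zz in (("bottle_centre",.035),("bottle_neck",.035),("bottle_mouth",.035),("drying_peg",.075),("stand",0),("mat",0),("tray",0)):
        for o in spotter.place_of(n,cam)[:3]: print(n,round(o["p"],2),world(c,o["uv"],zz)[0].round(4))
    # mat
    blue=cv2.inRange(hsv,(100,80,40),(130,255,255))>0
    for n in ("mat","stand","drying_peg"):
        for o in spotter.masks_of(n,cam)[:1]:
            P=cloud(c,o["pixels"])
            print(n,round(o["p"],2),o["rect"],rect(P,-.01,.012) if n=="mat" else rect(P,.01,.026))
    yel=cv2.inRange(hsv,(20,120,60),(35,255,255))>0
    P=cloud(c,yel); P=P[(P[:,2]>.07)&(P[:,1]>.1)]
    print("yellow",len(P),P.min(0).round(3),P.max(0).round(3)); np.save(f"yel_{cam}.npy",P)
    m=P.mean(0);d=np.linalg.svd(P-m,full_matrices=False)[2][0];d*=np.sign(d[2]);print(m.round(4),d.round(3),"tilt",np.degrees(np.arccos(d[2])),"yaw",np.degrees(np.arctan2(d[1],d[0])))
E
python3 m.py
```

```text
top
btl 0.96 [395.0, 321.1, 456.7, 394.5] [ 0.347 -0.211  0.048] (array([ 336.1, -221.8]), array([94.5, 54.2]), 38.4, np.float64(0.0571), 447)
btl 0.68 [472.9, 329.3, 534.2, 354.8] [ 0.391 -0.36   0.037] 
btl 0.63 [441.1, 222.2, 483.8, 303.1] [ 0.539 -0.278  0.059] (array([ 543.4, -279.2]), array([123.6,  60.4]), 14.56, np.float64(0.0631), 1412)
btl 0.45 [262.3, 145.7, 286.5, 179.5] [0.704 0.098 0.044] 
bottle_centre 0.77 [ 0.3824 -0.3652  0.035 ]
bottle_centre 0.76 [ 0.5386 -0.2824  0.035 ]
bottle_centre 0.69 [ 0.353  -0.2101  0.035 ]
bottle_neck 0.95 [ 0.4777 -0.3007  0.035 ]
bottle_neck 0.94 [ 0.3881 -0.4054  0.035 ]
bottle_neck 0.75 [ 0.3965 -0.1709  0.035 ]
bottle_mouth 0.97 [ 0.3938 -0.4222  0.035 ]
bottle_mouth 0.72 [ 0.4688 -0.2997  0.035 ]
bottle_mouth 0.69 [ 0.4147 -0.161   0.035 ]
drying_peg 0.91 [0.5152 0.3008 0.075 ]
drying_peg 0.49 [0.5143 0.0105 0.075 ]
stand 0.63 [0.5167 0.2938 0.    ]
stand 0.32 [ 0.5443 -0.2935  0.    ]
mat 0.75 [0.528  0.0179 0.    ]
mat 0.67 [ 0.5295 -0.2332  0.    ]
tray 0.6 [ 0.5382 -0.2791  0.    ]
stand 0.96 [132.7, 202.5, 207.0, 284.2] (array
[... 868 characters left out ...]
95 [0.5192 0.2906 0.075 ]
stand 0.67 [0.5196 0.2937 0.    ]
mat 0.96 [0.528  0.0169 0.    ]
mat 0.32 [ 0.5283 -0.2842  0.    ]
tray 0.86 [ 0.5393 -0.2777  0.    ]
tray 0.41 [ 0.5572 -0.2608  0.    ]
mat 0.85 [240.6, 245.1, 360.5, 313.8] (array([528.7,  14.1]), array([179.3, 229.7]), 81.58, np.float64(0.0018), 4484)
stand 0.89 [205.9, 180.5, 268.7, 242.3] (array([525.9, 297.2]), array([123.8, 151.4]), 86.83, np.float64(0.0144), 502)
drying_peg 0.93 [214.6, 179.4, 246.0, 232.7] (array([505.7, 336.4]), array([128.3,  44.5]), 34.25, np.float64(0.0196), 55)
yellow 136 [0.482 0.286 0.088] [0.574 1.451 0.455]
[0.5404 0.3334 0.1195] [-0.002  0.963  0.268] tilt 74.42808817029525 yaw 90.10049692635306
```

Run:
```python
from h import *
c=imaging.read_camera("wrist"); s=monitor.read_state()
T=np.linalg.inv(c["camera_from_world"]); A=R.from_quat(s["ee_rot"])
print("cam in tool",A.inv().apply(T[:3,3]-s["position"]).round(3)); print((A.as_matrix().T@T[:3,:3]).round(2)); print(c["mtx"],s["time"])
# move numbers: to hover over (0.50,0.295,0.33) 
print("tool shift to peg view", A.inv().apply(np.array([.50,.295,.33])-s["position"]).round(3))
```

```text
cam in tool [ 0.075  0.    -0.126]
[[ 0.   -0.96 -0.29]
 [ 1.    0.    0.  ]
 [-0.   -0.29  0.96]]
[[345.91426415   0.         325.15908092]
 [  0.         345.91426415 241.26433884]
 [  0.           0.           1.        ]] 2.45
tool shift to peg view [-0.42  -0.199 -0.082]
```

{"name": "drive_tool", "arguments": {
  "targets": [
    [0,0,0,-0.02,-0.01,-0.0065,1],
    [0,0,0,-0.049,-0.026,-0.0065,1],
    [0,0,0,-0.049,-0.026,-0.0065,1],
    [0,0,0,-0.049,-0.026,-0.0065,1],
    [0,0,0,-0.049,-0.026,-0.0065,1],
    [0,0,0,-0.049,-0.026,-0.0065,1],
    [0,0,0,-0.049,-0.026,-0.0065,1],
    [0,0,0,-0.049,-0.026,-0.0065,1],
    [0,0,0,-0.025,-0.013,0,1],
    [0,0,0,0,0,0,1]
  ]
}}

```text
time: 3.7
position: [0.469, 0.2942, 0.3005]
ee_rot: [0.116, 0.993, -0.0, 0.0]
wrist_force: [-0.2, 0.2, -0.3]
gripper_width: 0.0851
gripper_force: 0.0
```

```bash
cat > peg.py <<'E'
from h import *
import sys
from scipy.optimize import least_squares
c=imaging.read_camera("wrist"); s=monitor.read_state(); print(s["time"],s["position"].round(4) if hasattr(s["position"],"round") else s["position"],np.round(s["joints"],2))
cv2.imwrite("pics/w1.png",c["pixels"]); hsv=cv2.cvtColor(c["pixels"],cv2.COLOR_BGR2HSV)
for o in spotter.place_of("drying_peg","wrist")[:2]: print("org",round(o["p"],2),np.round(o["uv"]),world(c,o["uv"],.075)[0].round(4))
yel=cv2.inRange(hsv,(20,110,50),(35,255,255)); yel=cv2.erode(yel,np.ones((3,3)))>0
P=cloud(c,yel); P=P[(P[:,2]>.072)&(P[:,2]<.14)]; print(len(P),P.min(0).round(3),P.max(0).round(3))
np.save("pegw.npy",P)
# surface-distance fit: profile radius r(h) 9mm to 52, taper to 4 at 72; origin height fixed .075, lean 40 deg
def res(p,fixed=True):
    x,y,yaw,t,z=p; a=np.array([np.sin(t)*np.cos(yaw),np.sin(t)*np.sin(yaw),np.cos(t)])
    d=P-[x,y,z]; h=d@a; r=np.linalg.norm(d-h[:,None]*a,axis=1)
    rr=np.interp(h,[0,.052,.072],[.009,.009,.004])
    e=np.where(h>.072,np.hypot(np.maximum(r-.004,0),h-.072),r-rr)
    return 1e3*np.r_[e, (t-np.radians(40))*5,(z-.075)*300]
f=least_squares(res,[.516,.297,-.07,.698,.075],loss="soft_l1"); print(f.x[:2].round(4),"yaw,tilt",np.degrees(f.x[2:4]).round(2),f.x[4].round(4),"rms mm",np.sqrt(np.mean(f.fun**2)).round(2))
st=spotter.masks_of("stand","wrist")
if st:
    Q=cloud(c,st[0]["pixels"]); q=Q[abs(Q[:,2]-.018)<.006]; print("stand",cv2.minAreaRect((q[:,:2]*1000).astype(np.float32)))
E
python3 peg.py
```

```text
3.75 [0.468  0.2954 0.3005] [ 0.5  -0.02  1.25  0.    1.91 -0.84]
org 0.73 [338. 253.] [0.5178 0.2975 0.075 ]
823 [0.515 0.29  0.084] [0.562 0.307 0.132]
[0.5168 0.2998] yaw,tilt [-4.13 40.  ] 0.075 rms mm 0.63
stand ((526.6817626953125, 299.19970703125), (120.15472412109375, 150.0769500732422), 85.69157409667969)
```

View pics/w1.png

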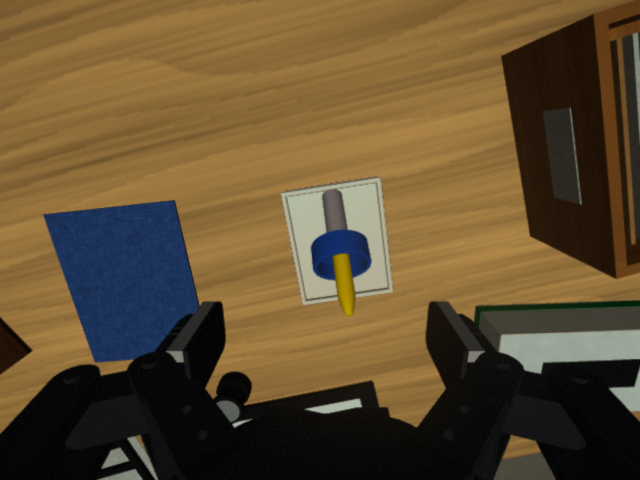

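Peg: origin (0.517, 0.300), yaw −4.1°, tilt 40°. The picture shows the cup at (340,253) and the peg tip at (347,310). Next, the tray.

{"name": "drive_tool", "arguments": {
  "targets": [
    [0,0,-0.163,0,0,0,1],
    [0,0,-0.163,0,0,0,1],
    [0,0,-0.163,0,0,0,1],
    [0,0,0,0.015,-0.058,0.011,1],
    [0,0,0,0.015,-0.058,0.011,1],
    [0,0,0,0.015,-0.058,0.011,1],
    [0,0,0,0.015,-0.058,0.011,1],
    [0,0,0,0.015,-0.058,0.011,1],
    [0,0,0,0.015,-0.058,0.011,1],
    [0,0,0,0.015,-0.058,0.011,1],
    [0,0,0,0.015,-0.058,0.011,1],
    [0,0,0,0.015,-0.058,0.011,1]
  ]
}}

```text
time: 5.35
position: [0.4714, -0.2431, 0.2015]
ee_rot: [-0.131, 0.991, -0.0, 0.001]
wrist_force: [1.1, -0.4, -0.1]
gripper_width: 0.0855
gripper_force: 0.0
```

{"name": "drive_tool", "arguments": {
  "targets": [
    [0,0,0,0.01,-0.03,0,1],
    [0,0,0,0,0,0,1]
  ]
}}

```text
time: 5.6
position: [0.4691, -0.2747, 0.2008]
ee_rot: [-0.129, 0.992, 0.0, -0.0]
wrist_force: [0.0, 0.7, -0.6]
gripper_width: 0.0854
gripper_force: 0.0
```

```bash
cat > b.py <<'E'
from h import *
c=imaging.read_camera("wrist"); s=monitor.read_state(); print(s["time"],np.round(s["position"],4),np.round(s["ee_rot"],3),np.round(s["joints"],2))
cv2.imwrite("pics/w2.png",c["pixels"])
for n in ("bottle_centre","bottle_neck","bottle_mouth"):
    for o in spotter.place_of(n,"wrist")[:2]: print(n,round(o["p"],2),np.round(o["uv"]),world(c,o["uv"],.035)[0].round(4))
for o in spotter.masks_of("bottle_centre","wrist")[:2]:
    P=cloud(c,o["pixels"]); np.save("btl.npy",P)
    print(round(o["p"],2),o["rect"],P.mean(0).round(3))
    q=P[(P[:,2]>.058)&(P[:,2]<.067)]
    if len(q)>50: print("top",q[:,2].mean(),cv2.minAreaRect((q[:,:2]*1000).astype(np.float32)))
    # neck: points -x side above 40 mm
    n=P[(P[:,2]>.038)&(P[:,2]<.054)]
    if len(n)>50: print("neckish",len(n),cv2.minAreaRect((n[:,:2]*1000).astype(np.float32)),n[:,2].max())
E
python3 b.py
```

```text
5.65 [ 0.4694 -0.2735  0.2012] [-0.13   0.992  0.    -0.   ] [-0.59 -0.07  1.47  0.    1.74 -2.42]
bottle_centre 0.89 [440. 111.] [ 0.3553 -0.2097  0.035 ]
bottle_centre 0.81 [300. 290.] [ 0.535  -0.2803  0.035 ]
bottle_neck 0.89 [188.  84.] [ 0.3873 -0.4064  0.035 ]
bottle_neck 0.82 [295. 228.] [ 0.4787 -0.2985  0.035 ]
bottle_mouth 0.65 [292. 212.] [ 0.4647 -0.3044  0.035 ]
bottle_mouth 0.55 [171.  83.] [ 0.3898 -0.4196  0.035 ]
0.79 [165.0, 68.4, 306.6, 145.4] [ 0.39  -0.363  0.037]
neckish 4762 ((390.3513488769531, -355.14990234375), (72.5990219116211, 40.154972076416016), 87.97754669189453) 0.04282448242211523
0.79 [374.5, 0.0, 497.0, 199.1] [ 0.345 -0.219  0.049]
neckish 6144 ((353.65081787109375, -206.54461669921875), (142.264892578125, 55.73838806152344), 37.268470764160156) 0.053998556940608455
```

View pics/w2.png

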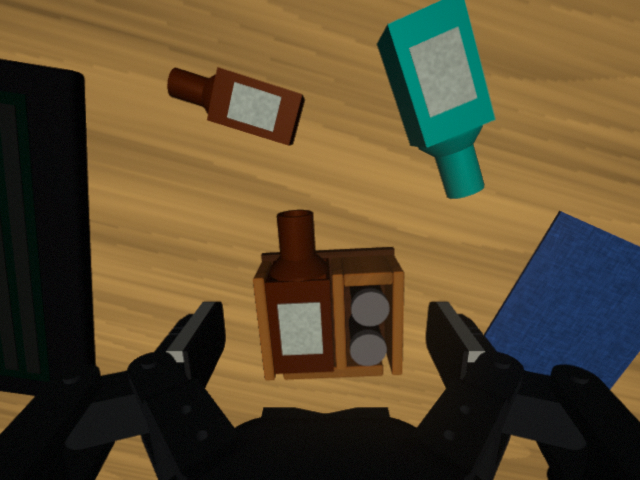

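The brown bottle shows at (300,320) with its neck at (295,235), mouth rim at row 212. The film cans are at (369,310) and (368,350).

Run:
```python
from h import *
c=imaging.read_camera("wrist"); s=monitor.read_state(); A=R.from_quat(s["ee_rot"])
m=np.zeros((480,640),bool); m[214:252,272:320]=1
P=cloud(c,m); n=P[P[:,2]>.036]
print(len(n),n[:,2].max())
from scipy.optimize import least_squares
def f(p):
    x,y,yaw,z=p; d=n-[x,y,z]; a=np.array([np.cos(yaw),np.sin(yaw),0]); r=np.linalg.norm(d-(d@a)[:,None]*a,axis=1); return (r-.016)*1e3
# keep origin at fixed x
o=least_squares(lambda q:f([n[:,0].mean(),q[0],q[1],q[2]]),[-.293,.26,.035],loss="soft_l1"); x0=n[:,0].mean(); print("neck axis pt",x0,o.x[:1],"yaw",np.degrees(o.x[1]),"z",o.x[2],np.abs(o.fun).mean())
a=np.array([np.cos(o.x[1]),np.sin(o.x[1])]); t=(n[:,:2]-[x0,o.x[0]])@a
pt=np.array([x0,o.x[0]])
# body top
m[:]=0; m[278:370,270:334]=1; P=cloud(c,m); b=P[(P[:,2]>.0575)&(P[:,2]<.068)]; r=cv2.minAreaRect((b[:,:2]*1000).astype(np.float32)); print("body",r,b[:,2].mean())
# mouth end: first neck row extents
tm=np.percentile(t,1); mouth=pt+a*tm; print("mouth end",mouth, "neck mid",mouth+a*.016,"grasp@-50",mouth+.021*a)
g=np.r_[mouth+.019*a,.033]
print("shift tool",A.inv().apply(g-s["position"]).round(4),"tool y yaw",np.degrees(np.arctan2(*A.as_matrix()[[1,0],1])))
```

```text
1364 0.05324151061066196
neck axis pt 0.4802029587328827 [-0.29737934] yaw 17.717179245873783 z 0.03500419018362611 0.45093347232077485
body ((556.810546875, -272.8695983886719), (90.75479888916016, 54.29011154174805), 17.417726516723633) 0.06268110976358655
mouth end [ 0.46527188 -0.30214938] neck mid [ 0.480513   -0.29728029] grasp@-50 [ 0.48527585 -0.29575869]
shift tool [-0.0068 -0.0263  0.1688] tool y yaw 105.03145128169733
```

{"name": "drive_tool", "arguments": {
  "targets": [
    [0,0,-0.043,-0.0055,-0.0257,0.02,1],
    [0,0,0,0,0,0.05,1],
    [0,0,0,0,0,0.05,1],
    [0,0,0,0,0,0.03,1],
    [0,0,0,0,0,0.018,1],
    [0,0,0,0,0,0,1]
  ]
}}

```text
time: 6.65
position: [0.481, -0.2966, 0.0324]
ee_rot: [-0.151, 0.988, 0.001, -0.001]
wrist_force: [-0.5, 0.5, -0.6]
gripper_width: 0.0855
gripper_force: 0.0
```

{"name": "drive_tool", "arguments": {
  "targets": [
    [0,0,0,0,0,0,-0.2],
    [0,0,0,0,0,0,-0.6],
    [0,0,0,0,0,0,-1],
    [0,0,0,0,0,0,-1],
    [0,0,0,0,0,0,-1],
    [0,0,0,0,0,0,-1]
  ],
  "newtons": 70
}}

```text
time: 7.4
position: [0.4818, -0.2977, 0.0345]
ee_rot: [-0.151, 0.989, -0.001, 0.001]
wrist_force: [-1.9, 0.8, 5.3]
gripper_width: 0.0294
gripper_force: 68.8
```

{"name": "drive_tool", "arguments": {
  "targets": [
    [0,0,0,0,0,-0.008,-1],
    [0,0,0,0,0,-0.012,-1],
    [0,0,0,0,0,0,-1]
  ]
}}

```text
time: 7.78
position: [0.482, -0.2979, 0.0548]
ee_rot: [-0.151, 0.989, -0.001, 0.001]
wrist_force: [0.9, 0.4, -1.3]
gripper_width: 0.0292
gripper_force: 69.1
```

Run:
```python
from h import *
c=imaging.read_camera("side"); s=monitor.read_state(); print({k:np.round(s[k],3) for k in("time","position","wrist_force","moment","gripper_force","gripper_width")})
a=c["pixels"][270:400,330:460]; cv2.imwrite("pics/lift.png",cv2.resize(a,None,fx=4,fy=4,interpolation=cv2.INTER_CUBIC))
```

```text
{'time': np.float64(7.825), 'position': array([ 0.482, -0.298,  0.054]), 'wrist_force': array([-0.317,  1.012, -0.629]), 'moment': array([-0.002,  0.076,  0.043]), 'gripper_force': np.float64(69.149), 'gripper_width': np.float64(0.03)}
```

View pics/lift.png

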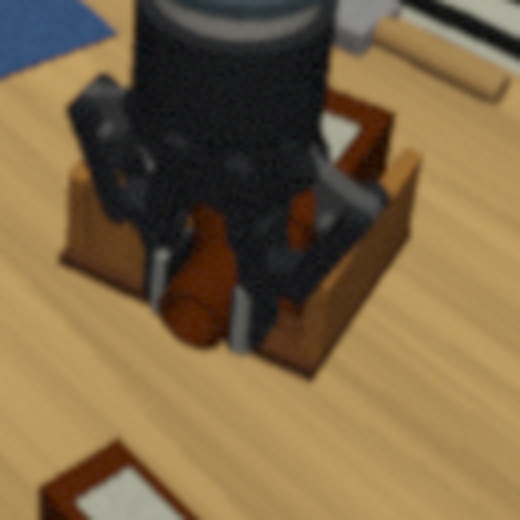

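{"name": "drive_tool", "arguments": {
  "targets": [
    [0,0,0,0,0,-0.035,-1],
    [0,0,0,0,0,-0.05,-1],
    [0,0,0,0,0,-0.035,-1],
    [0,0,0.125,0,0,0,-1],
    [0,0,0.125,0,0,0,-1],
    [0,0,0.125,0,0,0,-1],
    [0,0,0,0.0042,0.03,0,-1],
    [0,0,0,0.005,0.06,0,-1],
    [0,0,0,0.005,0.06,0,-1],
    [0,0,0,0.005,0.06,0,-1],
    [0,0,0,0.005,0.06,0,-1],
    [0,0,0,0.001,0.04,0,-1]
  ]
}}

```text
time: 9.32
position: [0.4778, 0.016, 0.173]
ee_rot: [0.035, 0.999, 0.0, -0.0]
wrist_force: [0.5, -0.4, -1.7]
gripper_width: 0.0293
gripper_force: 70.2
```

Run:
```python
from h import *
s=monitor.read_state(); print({k:np.round(s[k],3) for k in("time","position","ee_rot","joints","moment","gripper_force","gripper_width")})
I=[]
for n in ("side","top"):
    c=imaging.read_camera(n)
    for o in spotter.masks_of("bottle_centre",n):
        P=cloud(c,o["pixels"]); 
        if abs(P[:,1].mean())<.1:
            P=P[P[:,2]>.08]; q=P[P[:,0]>.52]; cc=np.linalg.lstsq(np.c_[q,np.ones(len(q))][:,[0,1,3]],q[:,2],rcond=None)[0]
            print(n,P.min(0).round(3),P.max(0).round(3),"slopes",cc.round(3), [ (round(x,3),P[abs(P[:,0]-x)<.005][:,2].max().round(3)) for x in np.arange(.5,.6,.02) if (abs(P[:,0]-x)<.005).any()])
    u,v=proj(c,np.array([.54,.01,.13]))[0].astype(int); I.append(cv2.resize(c["pixels"][max(v-75,0):v+75,u-75:u+75],(400,400)))
cv2.imwrite("pics/hold.png",np.hstack(I))
```

```text
{'time': np.float64(9.325), 'position': array([0.478, 0.016, 0.173]), 'ee_rot': array([ 0.035,  0.999,  0.   , -0.   ]), 'joints': array([-0.038, -0.242,  1.681,  0.   ,  1.704, -1.539]), 'moment': array([0.044, 0.048, 0.004]), 'gripper_force': np.float64(70.182), 'gripper_width': np.float64(0.029)}
side [ 0.459 -0.029  0.144] [0.603 0.039 0.204] slopes [0.035 0.654 0.167] [(np.float64(0.5), np.float64(0.186)), (np.float64(0.52), np.float64(0.201)), (np.float64(0.54), np.float64(0.201)), (np.float64(0.56), np.float64(0.201)), (np.float64(0.58), np.float64(0.201))]
```

View pics/hold.png

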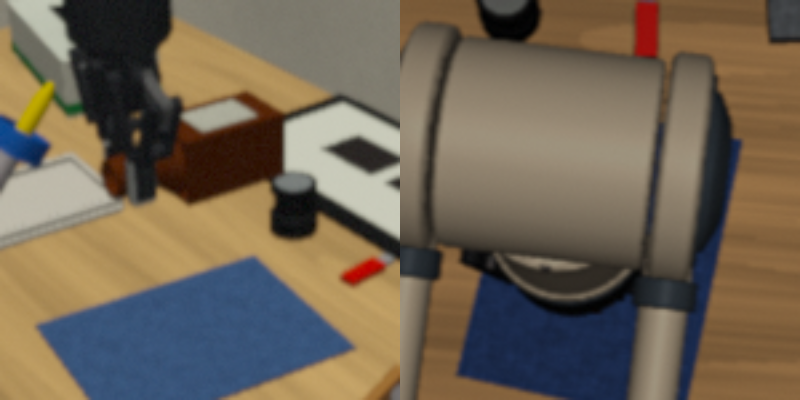

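The bottle is held level (top at 0.201, axis 1 mm above the TCP) over the mat. Lowering by about 0.144.

{"name": "drive_tool", "arguments": {
  "targets": [
    [0,0,0,0,0,0.04,-1],
    [0,0,0,0,0,0.05,-1],
    [0,0,0,0,0,0.035,-1],
    [0,0,0,0,0,0.013,-1],
    [0,0,0,0,0,0.003,-1],
    [0,0,0,0,0,0.002,-1],
    [0,0,0,0,0,0,-1]
  ]
}}

```text
time: 10.4
position: [0.4793, 0.0135, 0.0317]
ee_rot: [0.036, 0.999, -0.0, 0.001]
wrist_force: [-0.3, -1.3, -0.5]
gripper_width: 0.0297
gripper_force: 70.2
```

{"name": "drive_tool", "arguments": {
  "targets": [
    [0,0,0,0,0,0.001,-1],
    [0,0,0,0,0,0,-1]
  ]
}}

```text
time: 10.65
position: [0.4787, 0.0136, 0.0297]
ee_rot: [0.036, 0.999, -0.0, 0.0]
wrist_force: [0.6, -0.2, -1.7]
gripper_width: 0.0294
gripper_force: 70.2
```

{"name": "drive_tool", "arguments": {
  "targets": [
    [0,0,0,0,0,0.001,-1],
    [0,0,0,0,0,0,-1]
  ]
}}

```text
time: 10.9
position: [0.4787, 0.0137, 0.0296]
ee_rot: [0.036, 0.999, -0.0, 0.0]
wrist_force: [-3.1, 0.5, 5.8]
gripper_width: 0.0296
gripper_force: 71.2
```

Contact with the mat. Releasing.

{"name": "drive_tool", "arguments": {
  "targets": [
    [0,0,0,0,0,0,-0.2],
    [0,0,0,0,0,0,0.4],
    [0,0,0,0,0,0,1],
    [0,0,0,0,0,0,1],
    [0,0,0,0,0,0,1],
    [0,0,0,0,0,-0.03,1],
    [0,0,0,0,0,-0.05,1],
    [0,0,0,0,0,-0.06,1],
    [0,0,0,0,0,-0.03,1],
    [0,0,0,0,0,0,1]
  ]
}}

```text
time: 12.15
position: [0.4797, 0.0135, 0.2017]
ee_rot: [0.036, 0.999, -0.0, 0.003]
wrist_force: [0.2, 0.4, -0.5]
gripper_width: 0.0849
gripper_force: 0.0
```

```bash
cat > b2.py <<'E'
from h import *
c=imaging.read_camera("wrist"); s=monitor.read_state(); A=R.from_quat(s["ee_rot"]); print(s["time"],np.round(s["position"],4),np.round(s["gripper_width"],3))
cv2.imwrite("pics/w3.png",c["pixels"])
hsv=cv2.cvtColor(c["pixels"],cv2.COLOR_BGR2HSV)
v,u=np.nonzero(c["depth"]>0); P=world(c,np.c_[u,v])
k=(abs(P[:,0]-.54)<.12)&(abs(P[:,1]-.01)<.08)&(P[:,2]>.052)&(P[:,2]<.062); b=P[k]
r=cv2.minAreaRect((b[:,:2]*1000).astype(np.float32)); print("body top",r,b[:,2].mean(),u[k].mean(),v[k].mean())
k=(abs(P[:,0]-.48)<.025)&(abs(P[:,1]-.013)<.03)&(P[:,2]>.02)&(P[:,2]<.052); n=P[k]; print("neck",len(n),n.min(0).round(3),n.max(0).round(3))
for o in spotter.place_of("bottle_mouth","wrist")[:1]: print(round(o["p"],2),world(c,o["uv"],.03)[0].round(4))
E
python3 b2.py
```

```text
12.2 [0.4789 0.0136 0.1992] 0.086
body top ((553.0438232421875, 9.527339935302734), (54.13163757324219, 101.17558288574219), 86.3019027709961) 0.05748558110806191 325.91906836461123 311.19989946380696
neck 2050 [ 0.46  -0.009  0.02 ] [0.505 0.033 0.052]
0.71 [ 0.4118 -0.1603  0.03  ]
```

View pics/w3.png

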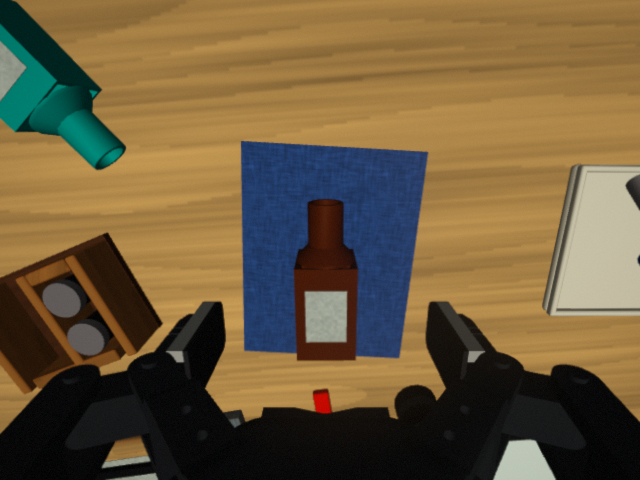

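The bottle lies on the mat at about (326,290), neck toward the robot, with the base end inside the mat. Regripping on the body.

{"name": "drive_tool", "arguments": {
  "targets": [
    [0,0,0,-0.03,0.0005,0.01,1],
    [0,0,0,-0.052,0.0007,0.02,1],
    [0,0,0,0,0,0.05,1],
    [0,0,0,0,0,0.05,1],
    [0,0,0,0,0,0.03,1],
    [0,0,0,0,0,0.008,1],
    [0,0,0,0,0,0,1]
  ]
}}

```text
time: 13.12
position: [0.5597, 0.0089, 0.0296]
ee_rot: [0.036, 0.999, -0.0, -0.001]
wrist_force: [0.8, 0.2, 0.7]
gripper_width: 0.0857
gripper_force: 0.0
```

{"name": "drive_tool", "arguments": {
  "targets": [
    [0,0,0,0,0,0,0.4],
    [0,0,0,0,0,0,0],
    [0,0,0,0,0,0,-0.5],
    [0,0,0,0,0,0,-1],
    [0,0,0,0,0,0,-1],
    [0,0,0,0,0,0,-1]
  ],
  "newtons": 60
}}

```text
time: 13.88
position: [0.5615, 0.0089, 0.0323]
ee_rot: [0.036, 0.999, -0.0, 0.002]
wrist_force: [-0.5, -0.3, 6.0]
gripper_width: 0.0537
gripper_force: 63.8
```

{"name": "drive_tool", "arguments": {
  "targets": [
    [0,0,0,0,0,-0.02,-1],
    [0,0,0,0,0,-0.045,-1],
    [0,0,0,0,0,-0.055,-1],
    [0,0,0,0,0,-0.055,-1],
    [0,0,0,0,0,-0.05,-1],
    [0,-0.1,0,0,0,0,-1],
    [0,-0.175,0,0,0,0,-1],
    [0,-0.175,0,0,0,0,-1],
    [0,-0.175,0,0,0,0,-1],
    [0,-0.15,0,0,0,0,-1],
    [0,-0.098,0,0,0,0,-1],
    [0,0,0,0,0,0,-1]
  ]
}}

```text
time: 15.38
position: [0.5588, 0.009, 0.254]
ee_rot: [0.032, 0.906, -0.015, 0.422]
wrist_force: [-0.1, 0.5, -0.5]
gripper_width: 0.0534
gripper_force: 63.2
```

```bash
cat > go.py <<'E'
from h import *
import sys
O=np.array([.5168,.2998,.075]); yw=np.radians(-4.13); t=np.radians(40); a=np.array([np.sin(t)*np.cos(yw),np.sin(t)*np.sin(yw),np.cos(t)])
s=monitor.read_state(); A=R.from_quat(s["ee_rot"]); print(s["time"],np.round(s["position"],4),np.round(s["joints"],2),"F",np.round(s["wrist_force"],1),s["gripper_force"])
M=A.as_matrix(); print("-x axis vs a deg",np.degrees(np.arccos(-M[:,0]@a)).round(2)," tool-frame err rotvec",np.cross(-M[:,0],a)@M)
gap=float(sys.argv[1])
g=O+(.072+gap+.099)*a; print("goal",g.round(4),"shift tool",A.inv().apply(g-s["position"]).round(4))
E
python3 go.py 0.06
```

```text
15.375 [0.5588 0.009  0.254 ] [-0.02 -0.75  2.09 -0.05  0.93 -1.51] F [-0.1  0.5 -0.5] 63.183584958314896
-x axis vs a deg 0.11  tool-frame err rotvec [ 1.39105330e-18 -1.83564599e-03  2.83938002e-04]
goal [0.6649 0.2891 0.252 ] shift tool [-0.0537  0.2869  0.0669]
```

{"name": "drive_tool", "arguments": {
  "targets": [
    [0,0,0,-0.004,0.021,0.005,-1],
    [0,0,0,-0.009,0.048,0.011,-1],
    [0,0,0,-0.009,0.048,0.011,-1],
    [0,0,0,-0.009,0.048,0.011,-1],
    [0,0,0,-0.009,0.048,0.011,-1],
    [0,0,0,-0.008,0.044,0.01,-1],
    [0,0,0,-0.006,0.03,0.008,-1],
    [0,0,0,0,0,0,-1]
  ]
}}

```text
time: 16.38
position: [0.6675, 0.2912, 0.2532]
ee_rot: [0.032, 0.906, -0.015, 0.421]
wrist_force: [-0.1, -0.5, -2.0]
gripper_width: 0.0535
gripper_force: 63.5
```

```bash
python3 go.py 0.01
python3 - <<'E'
from h import *
I=[]
c=imaging.read_camera("wrist"); I.append(cv2.resize(c["pixels"],(440,330)))
s=imaging.read_camera("side"); u,v=proj(s,[[.6,.29,.16]])[0].astype(int); print(u,v); I.append(cv2.resize(s["pixels"][max(v-60,0):v+60,max(u-65,0):u+65],(358,330)))
cv2.imwrite("pics/pre.png",np.hstack(I))
for o in spotter.place_of("bottle_mouth","side")[:3]: print(o["p"],o["uv"],world(s,o["uv"])[0])
E
```

```text
16.375 [0.6675 0.2912 0.2532] [ 0.57 -0.11  1.63 -0.59  0.96 -0.75] F [-0.1 -0.5 -2. ] 63.45275044441223
-x axis vs a deg 0.14  tool-frame err rotvec [-2.72133914e-18 -1.95955248e-03  1.45697855e-03]
goal [0.6328 0.2914 0.2137] shift tool [ 0.0525 -0.0022 -0.001 ]
257 164
0.95 [396.4, 443.0] [ 0.39283463 -0.42198414  0.01300476]
0.94 [298.1, 330.6] [ 0.39601489 -0.17543998  0.04373606]
0.59 [256.3, 159.6] [0.71685793 0.51192507 0.07827809]
```

View pics/pre.png

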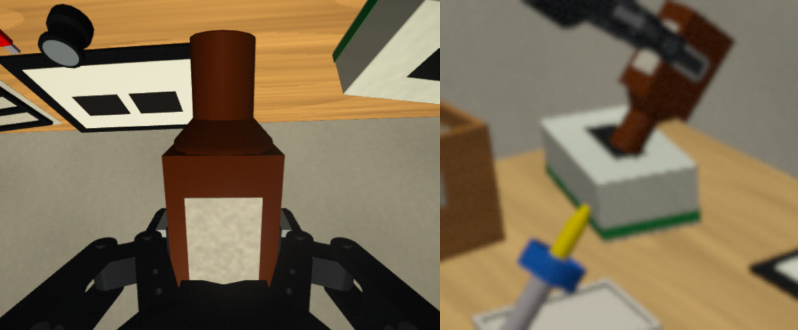

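The wrist view shows the neck in the jaws at the top centre (222,75 of the half-size view). The side view shows the peg tip at (585,210), in line below the mouth. Measuring the neck in the tool frame.

```bash
cat > neck.py <<'E'
from h import *
from scipy.optimize import least_squares
c=imaging.read_camera("wrist"); s=monitor.read_state(); A=R.from_quat(s["ee_rot"]); p=np.array(s["position"])
m=np.zeros((480,640),bool); m[30:172,270:380]=1
hsv=cv2.cvtColor(c["pixels"],cv2.COLOR_BGR2HSV); v,u=np.nonzero(m&(c["depth"]>0)&(c["depth"]<.2))
# camera->tool through nominal: use camera_from_world and state pose
P=A.inv().apply(world(c,np.c_[u,v])-p); n=P[(P[:,0]>.063)&(P[:,0]<.12)&(abs(P[:,1])<.03)]
print(len(n),n.min(0).round(4),n.max(0).round(4),"mouth x",np.percentile(n[:,0],[97,99,99.7]).round(4))
def f(q):
    y,z,sy,sz=q; d=np.array([1,sy,sz]); d/=np.linalg.norm(d); e=n-[.08,y,z]; return (np.linalg.norm(e-(e@d)[:,None]*d,axis=1)-.016)*1e3
o=least_squares(f,[0,0,0,0],loss="soft_l1"); q=o.x; print("neck axis at x=.08: y,z mm",(q[:2]*1e3).round(2),"slopes deg",np.degrees(q[2:]).round(2),"res",np.abs(o.fun).mean().round(2))
print("at mouth x=.099:",((q[:2]+.019*q[2:])*1e3).round(2))
E
python3 neck.py
```

```text
11558 [ 0.063  -0.0153 -0.0159] [ 0.1005  0.0162 -0.0006] mouth x [0.099  0.0997 0.1   ]
neck axis at x=.08: y,z mm [0.39 2.33] slopes deg [-0.54 -0.04] res 0.43
at mouth x=.099: [0.21 2.32]
```

```bash
cat > avg.py <<'E'
from h import *
import sys
O=np.array([.5168,.2998,.075]); yw=np.radians(-4.13); t=np.radians(40); a=np.array([np.sin(t)*np.cos(yw),np.sin(t)*np.sin(yw),np.cos(t)])
X=[];Q=[];F=[]
for i in range(10):
    imaging.read_camera("wrist"); s=monitor.read_state(); X.append(s["position"]);Q.append(s["ee_rot"]);F.append(s["wrist_force"])
X=np.array(X); A=R.from_quat(Q).mean(); p=X.mean(0); print(s["time"],p.round(4),X.std(0).round(4),"F",np.mean(F,0).round(1))
M=A.as_matrix(); mouth=p+A.apply([.0998,.0002,.0023]); e=A.inv().apply(mouth-O); h=(mouth-O)@a
print("mouth height along peg",h.round(4),"lateral error, tool axes",A.inv().apply(mouth-O-h*a).round(4),"rot err",(np.cross(-M[:,0],a)@M).round(4))
E
python3 avg.py
```

```text
17.075 [0.6667 0.2883 0.2541] [0.0001 0.0003 0.0002] F [-0.1  0.1 -1. ]
mouth height along peg 0.134 lateral error, tool axes [ 0.     -0.0004  0.0024] rot err [ 0.      0.0007 -0.0006]
```

```bash
python3 neck.py
```

```text
11544 [ 0.063  -0.0159 -0.0161] [ 0.1004  0.0158 -0.0003] mouth x [0.0989 0.0996 0.0999]
neck axis at x=.08: y,z mm [0.04 2.16] slopes deg [-0.51 -0.  ] res 0.43
at mouth x=.099: [-0.13  2.16]
```

{"name": "drive_tool", "arguments": {
  "targets": [
    [0,0,0,0.012,0.0006,-0.0024,-1],
    [0,0,0,0.025,0,0,-1],
    [0,0,0,0.013,0,0,-1],
    [0,0,0,0,0,0,-1],
    [0,0,0,0,0,0,-1]
  ]
}}

```text
time: 17.75
position: [0.6332, 0.2922, 0.2179]
ee_rot: [0.033, 0.905, -0.015, 0.423]
wrist_force: [-0.6, 0.1, -0.5]
gripper_width: 0.0529
gripper_force: 63.5
```

```bash
python3 avg.py; python3 neck.py
python3 - <<'E'
from h import *
O=np.array([.5168,.2998,.075]); yw=np.radians(-4.13); t=np.radians(40); a=np.array([np.sin(t)*np.cos(yw),np.sin(t)*np.sin(yw),np.cos(t)])
c=imaging.read_camera("wrist"); s=monitor.read_state(); A=R.from_quat(s["ee_rot"])
I=c["pixels"].copy()
for h in (.05,.06,.072): 
    u=proj(c,O+h*a)[0]; print(h,u.round(1)); cv2.circle(I,tuple(int(x) for x in u),2,(0,255,0),-1)
sd=imaging.read_camera("side"); J=sd["pixels"].copy(); u=proj(sd,O+.09*a)[0].astype(int)
hsv=cv2.cvtColor(c["pixels"],cv2.COLOR_BGR2HSV); y=cv2.inRange(hsv,(20,110,50),(35,255,255)); v,uu=np.nonzero(y[:80]); print("yellow top rows",len(v), (uu.mean(),v.mean()) if len(v) else "")
cv2.imwrite("pics/ins.png",np.hstack([cv2.resize(I[0:180,220:440],(440,360)),cv2.resize(J[max(u[1]-45,0):u[1]+45,u[0]-45:u[0]+45],(360,360),interpolation=cv2.INTER_CUBIC)]))
E
```

```text
18.25 [0.6332 0.292  0.2175] [0.0002 0.0001 0.0005] F [-0.  -0.2 -0.9]
mouth height along peg 0.0843 lateral error, tool axes [0.     0.0008 0.0002] rot err [-0.      0.001  -0.0003]
11539 [ 0.063  -0.0158 -0.0163] [0.1003 0.0159 0.    ] mouth x [0.0989 0.0996 0.0999]
neck axis at x=.08: y,z mm [0.08 2.18] slopes deg [-0.47  0.07] res 0.43
at mouth x=.099: [-0.08  2.21]
0.05 [321.9 -64.6]
0.06 [321.9 -26.8]
0.072 [322.   16.3]
yellow top rows 351 (np.float64(320.11965811965814), np.float64(6.056980056980057))
```

View pics/ins.png

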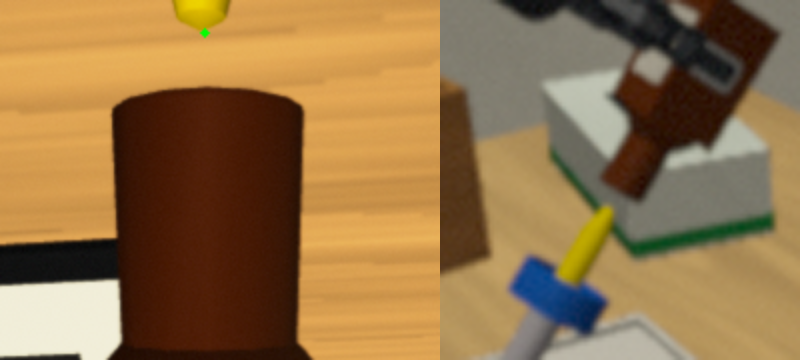

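The peg tip (202,25) lies under the mouth (207,95) to about 1 mm. Shifting −1 mm in y and sliding on.

{"name": "drive_tool", "arguments": {
  "targets": [
    [0,0,0,0.008,-0.001,0,-1],
    [0,0,0,0.012,0,0,-1],
    [0,0,0,0.012,0,0,-1],
    [0,0,0,0.01,0,0,-1],
    [0,0,0,0,0,0,-1]
  ]
}}

```text
time: 19.02
position: [0.605, 0.293, 0.1832]
ee_rot: [0.032, 0.906, -0.016, 0.422]
wrist_force: [-0.2, -0.0, -0.3]
gripper_width: 0.0534
gripper_force: 63.5
```

{"name": "drive_tool", "arguments": {
  "targets": [
    [0,0,0,0.01,0,0,-1],
    [0,0,0,0.01,0,0,-1],
    [0,0,0,0.008,0,0,-1],
    [0,0,0,0,0,0,-1]
  ]
}}

```text
time: 19.52
position: [0.5873, 0.2942, 0.1621]
ee_rot: [0.032, 0.906, -0.016, 0.422]
wrist_force: [0.5, -0.4, -0.7]
gripper_width: 0.0538
gripper_force: 63.5
```

```bash
python3 avg.py
```

```text
20.025 [0.5881 0.2943 0.1635] [0.0001 0.0001 0.0003] F [-0.2  0.1 -0.9]
mouth height along peg 0.0139 lateral error, tool axes [ 0.     -0.0002  0.0002] rot err [-0.      0.0007  0.    ]
```

{"name": "drive_tool", "arguments": {
  "targets": [
    [0,0,0,0.007,0,0,-1],
    [0,0,0,0.004,0,0,-1],
    [0,0,0,0.0015,0,0,-1],
    [0,0,0,0,0,0,-1]
  ]
}}

```text
time: 20.52
position: [0.5798, 0.2949, 0.1535]
ee_rot: [0.032, 0.906, -0.015, 0.422]
wrist_force: [-0.0, -1.0, -0.3]
gripper_width: 0.0536
gripper_force: 63.4
```

{"name": "drive_tool", "arguments": {
  "targets": [
    [0,0,0,0.001,0,0,-1],
    [0,0,0,0,0,0,-1],
    [0,0,0,0,0,0,-1]
  ]
}}

```text
time: 20.9
position: [0.5794, 0.2949, 0.1533]
ee_rot: [0.033, 0.906, -0.015, 0.423]
wrist_force: [-0.4, 0.8, 0.3]
gripper_width: 0.0536
gripper_force: 63.4
```

{"name": "drive_tool", "arguments": {
  "targets": [
    [0,0,0,0.001,0,0,-1],
    [0,0,0,0,0,0,-1],
    [0,0,0,0,0,0,-1]
  ]
}}

```text
time: 21.28
position: [0.5792, 0.295, 0.1533]
ee_rot: [0.033, 0.905, -0.015, 0.423]
wrist_force: [4.1, -0.5, 4.1]
gripper_width: 0.0534
gripper_force: 63.5
```

{"name": "drive_tool", "arguments": {
  "targets": [
    [0,0,0,0.001,0,0,-1],
    [0,0,0,0,0,0,-1],
    [0,0,0,0,0,0,-1]
  ]
}}

```text
time: 21.65
position: [0.579, 0.295, 0.1534]
ee_rot: [0.033, 0.905, -0.015, 0.424]
wrist_force: [5.6, -1.3, 4.8]
gripper_width: 0.0535
gripper_force: 63.5
```

```bash
python3 avg.py
```

```text
22.15 [0.579  0.295  0.1534] [0. 0. 0.] F [ 6.2 -1.4  4.9]
mouth height along peg 0.0004 lateral error, tool axes [ 0.     -0.0001  0.    ] rot err [ 0.      0.0037 -0.0004]
```

The mouth is home: height 0.4 mm, about 8 N along the peg. Letting go and backing off.

{"name": "drive_tool", "arguments": {
  "targets": [
    [0,0,0,0,0,0,-0.1],
    [0,0,0,0,0,0,0.4],
    [0,0,0,0,0,0,0.7],
    [0,0,0,0,0,0,1],
    [0,0,0,0,0,0,1],
    [0,0,0,0,0,0,1],
    [0,0,0,0,0,-0.02,1],
    [0,0,0,0,0,-0.04,1],
    [0,0,0,0,0,-0.05,1],
    [0,0,0,0,0,-0.04,1],
    [0,0,0,0,0,-0.02,1],
    [0,0,0,0,0,0,1]
  ]
}}

```text
time: 23.65
position: [0.4477, 0.3051, 0.2625]
ee_rot: [0.032, 0.905, -0.014, 0.423]
wrist_force: [0.3, 0.0, -0.5]
gripper_width: 0.0854
gripper_force: 0.0
```

Run:
```python
from h import *
c=imaging.read_camera("wrist"); s=monitor.read_state(); print(s["time"],s["position"],s["gripper_width"],s["wrist_force"])
O=np.array([.5168,.2998,.075]); a=np.array([.6411,-.0463,.766])
sd=imaging.read_camera("side"); u=proj(sd,O+.07*a)[0].astype(int)
cv2.imwrite("pics/end.png",np.hstack([cv2.resize(c["pixels"],(440,330)),cv2.resize(sd["pixels"][max(u[1]-60,0):u[1]+60,max(u[0]-60,0):u[0]+60],(330,330),interpolation=cv2.INTER_CUBIC)]))
```

```text
23.7 [0.448012   0.30471683 0.2609582 ] 0.08544340072208895 [-0.06150243 -0.68969858  0.19194288]
```

View pics/end.png

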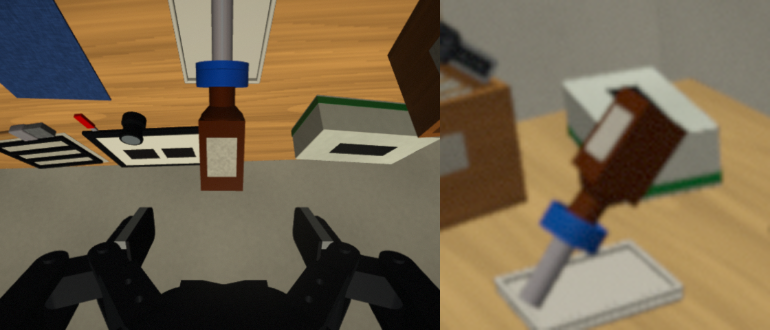

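The bottle sits neck-down in the cup (222,90) on the peg, and the gripper is clear. Handing in.

```bash
python3 -c "
from bench import job
print(job.close_job())"
```

```text
the job is handed in; nothing more can be done
None
```

I laid the bottle on the mat, regripped it, slid it fully home on the drying peg and let go, then handed the job in at about 24 s of the 53 s; the hand-in returned no verdict.

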